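# Show the sawing order of the rough stones

### The arm

A 6-joint arm with a two-finger parallel gripper is mounted at the origin on a cart in front of the work surface, level with it; the furniture and walls round the work are solid. World frame = base frame: x ahead of the robot, y to its left, z up, the work surface at z = 0. Lengths are in mm, angles in rad, forces in N, time in s.
With the tool pointing down it reaches from about 350 to 975 mm from the base axis. Payload 7.1 kg.
Tool frame: the origin (TCP) lies midway between the tips of the shut fingers; the grasp point (between the pads) lies 19 mm behind it (ctrl.hold_point_z is the distance from the TCP to the grasp point, in mm); z points along the fingers, y is the direction in which the jaws open and shut (so a half turn about z gives the same grasp; the last joint's range is limited). The gripper opens to 88 mm and grips with 3 to 60 N. Pads are 20 mm wide; open, the fingers measure 115 mm over their backs; the gripper's body (75 mm by 178 mm) begins 61 mm behind the grasp point.
Start: joints at [-1.208, 0.423, 1.63, -0, 1.089, -0.019], TCP at [232.886, -579.973, 222.675] pointing down, gripper open.
Joint ranges: [-3, 3], [-0.9, 2.11], [0.09, 2.58], [-1.31, 4.45], [0.11, 2.69], [-2.54, 2.54]. Speed limits (rad/s): [2.39, 2.39, 3.01, 3.14, 3.14, 3.14].

### API

Orientations are given as a rotation vector (axis times angle).
In Python, from workcell import ctrl, eyes gives the robot as it stands.
- The arm moves only by the tool move_arm, never from a script. Its argument "deltas" is a list of rows, each a list of 6 numbers: the shift along the tool's x, y, z in mm, then the turn, a rotation vector about the tool's x, y, z in rad. A call has 1 to 5 rows; each row shifts and turns the pose as measured when the row begins, along the tool's axes as they then stand; what a row does not reach is not made up. A row lasts 1/12 s, in which the tool goes at most 41.7 mm and 7.16 degrees, less where a joint would pass 70% of its speed; a pose out of reach is approached as far as the arm can. A call is refused whole if a number of a shift passes 41.7 or a number of a turn 0.125, either way. A call with a gripper value outside its range is refused whole. "hand" is the closure, from -1 (fully open) to 1 (shut), set as the call begins (left out, the last holds). The fingers move at their own pace and stop on an object; the grip force is fixed at half the most. Time passes only in rows, so rows that do not move let the fingers close. It gives the time, the measured TCP pose, the force and the opening at its end, in the units of the state.
- ctrl.get_obs(): the state, without advancing time (a new reading comes with each control period).
- eyes.get_image(name): name is "scene" or "top" or "wrist"; returns a dict with "frame" (420x560x3 uint8, red, green, blue), "range_z" (420x560 float32, mm along the optical axis (not along the pixel's ray), 0 where there is no reading), "fx", "fy", "cx", "cy" (pixels), "cam_to_world" (4x4, takes a point from camera to world coordinates). Camera axes: x right, y down, z forward; pixel columns grow to the right and rows downward; lengths in mm; the calibration is good to about 2 mm. The wrist camera is an equidistant fisheye: a pixel r from the principal point sees the ray r / f radians off the axis. A picture is of the moment at which its call begins.
- ctrl.close_job(): hands the job in, once; it reports no verdict.
The state is a dict: "t": time; "qpos": joint angles; "qvel": joint speeds; "joint_torque": joint torques, N m; "ee_pos": TCP position; "orientation": TCP orientation; "ft_force": force on the tool from outside, world axes, zero at the start; "moment": the same for the moment, N m; "width": finger opening in mm.
Only numpy, scipy, OpenCV 4.12 (cv2) and the standard library are available. Lean on these libraries where they do the work, as an engineer would, in place of code of your own. Each camera call takes 0.05 s, during which the arm holds its last target.

### The job

Show a helper the order in which the three rough stones on the bench go to the saw: the biggest first, then the middle-sized one, then the smallest. Point at each in turn by bringing the fingertips down to a few centimetres straight above its middle, and stay there for a good second before going on. Touch nothing on the bench at any time, and finish with the fingertips still pointing at the smallest stone.

Things in the scene. Friction and masses are not known exactly. Their poses are not given: they have to be found in the camera images.
- stone_big: The biggest rough stone: an irregular dull beige-brown lump, 44 x 52 mm across and 36 mm high. Origin: centre of its underside, on the bench top; z up. Loose.
- stone_mid: The middle-sized rough stone: an irregular lump, mottled dark grey and white, 32 x 44 mm across and 23 mm high. Origin: centre of its underside, on the bench top; z up. Loose.
- stone_small: The smallest rough stone: an irregular lump, mottled rust and cream, 29 x 34 mm across and 22 mm high. Origin: centre of its underside, on the bench top; z up. Loose.
- cabochon: Bystander: a finished stone, a smooth blue-green low oval dome with a flat underside, 22 x 30 mm and 8 mm high (not a rough stone). Origin: centre of its underside, on the bench top; z up. Loose.
- loupe: Bystander: folding pocket magnifier of two small metal plates, 32 x 28 mm, 14 mm high. Origin: centre of its underside, on the bench top; z up. Loose.
- slab: Bystander: flat sawn slab of banded stone, 57 x 80 mm and 8 mm thick (not a rough stone). Origin: centre of its underside, on the bench top; z up. Loose.
- wax_cup: Bystander: dark round tin cup, 79 mm across, 41 mm high. Origin: centre of its underside, on the bench top; z up. Loose.
- wood_block: Bystander: brown hardwood block, 62 x 100 mm, 42 mm high. Origin: centre of its underside, on the bench top; z up. Loose.
- tweezers: Bystander: steel tweezers lying flat, 13 x 122 mm, 8 mm high. Origin: centre of its underside, on the bench top; z up. Loose.
- tape_roll: Bystander: roll of tape lying flat, 62 x 59 mm, 19 mm high. Origin: centre of its underside, on the bench top; z up. Loose.

How it is judged (in metres and radians):
On the way, in this order (a step that is already met when the one before it is completed fails the run):
1. the fingertips dwell 1 s a few centimetres above the biggest stone (horizontal distance between the grasp point and stone_big below 0.02 m and z of the grasp point in the frame of stone_big between 0.046 and 0.126 m), for 1 s.
2. the fingertips dwell 1 s a few centimetres above the middle-sized stone (horizontal distance between the grasp point and stone_mid below 0.016 m and z of the grasp point in the frame of stone_mid between 0.033 and 0.113 m), for 1 s.
3. the fingertips dwell 1 s a few centimetres above the smallest stone (horizontal distance between the grasp point and stone_small below 0.016 m and z of the grasp point in the frame of stone_small between 0.032 and 0.112 m), for 1 s.
At the end, for the whole second after the job is handed in: The point between the finger pads (about 2 cm behind the tips of the shut fingers) is still above the smallest stone, within 16 mm of its centre sideways and 10 to 90 mm above its top; every stone and bystander lies within 4 mm of where it was (all of step 3 and distance of each of stone_big, stone_mid, stone_small, cabochon, loupe, slab, wax_cup, wood_block, tweezers, tape_roll from where it was at the start of the episode below 0.004 m); the robot touches nothing.
It fails at once if the robot touches something (contact force between any of the fingers, the arm and anything else above 0.5 N).
It fails at once if a stone is moved or lifted (not (distance of stone_big from where it was at the start of the episode below 0.005 m) or not (distance of stone_mid from where it was at the start of the episode below 0.005 m) or not (distance of stone_small from where it was at the start of the episode below 0.005 m)).
It fails at once if a bystander is moved (not (distance of cabochon from where it was at the start of the episode below 0.005 m) or not (distance of loupe from where it was at the start of the episode below 0.005 m) or not (distance of slab from where it was at the start of the episode below 0.005 m) or not (distance of wax_cup from where it was at the start of the episode below 0.005 m) or not (distance of wood_block from where it was at the start of the episode below 0.005 m) or not (distance of tweezers from where it was at the start of the episode below 0.005 m) or not (distance of tape_roll from where it was at the start of the episode below 0.005 m)).
It also fails if it takes over 40 s, if anything falls off the work surface, if the arm or the gripper's body presses on something with over 40 N, if the wrist force passes 120 N, or if a joint passes its speed limit or range.

## Working session

There is one attempt and no reset: what is moved stays moved. The work goes in short steps, Python scripts to look and compute and a tool call to move; the robot and the scene stay as the last step left them, time stands still between calls to the robot, and variables do not carry over. Pictures are saved under pics/ and viewed, and the job is handed in when it is done.

Besides the shell and the picture viewer there is one more tool, called after ">>>" as name(argument=value, ...), one argument or row to a line, values as JSON. move_arm: Moves the arm, as the interface text tells. Its arguments: {"type":"object","properties":{"deltas":{"type":"array"},"hand":{"type":"number"}},"required":["deltas"]}

```bash
mkdir -p pics; python3 - <<'E'
from workcell import ctrl, eyes
import cv2,numpy as np
o=ctrl.get_obs();print(o['t'],o['ee_pos'],o['orientation'],o['width'],ctrl.hold_point_z)
for n in ['top','scene']:
    d=eyes.get_image(n);cv2.imwrite(f'pics/{n}0.png',d['frame'][:,:,::-1]);np.savez(f'{n}0.npz',**d)
    print(n,d['fx'],d['cx'],d['cy'],np.round(d['cam_to_world'],3).tolist())
E
```

```text
0.0 [ 232.71197796 -579.4756357   221.907807  ] [-3.08304652e+00 -5.95898556e-01  4.22303832e-04] 88.22773251041073 18.700000000000003
top 390.1747641740816 277.77970430804027 210.42223242241658 [[0.004, -0.995, 0.099, 435.239], [-1.0, -0.002, 0.023, 48.673], [-0.022, -0.099, -0.995, 1250.004], [0.0, 0.0, 0.0, 1.0]]
scene 417.03821817521737 280.28887292073415 209.71362439044012 [[-0.728, -0.378, 0.571, -314.006], [-0.685, 0.372, -0.627, 1004.309], [0.025, -0.848, -0.53, 825.105], [0.0, 0.0, 0.0, 1.0]]
```

View pics/top0.png

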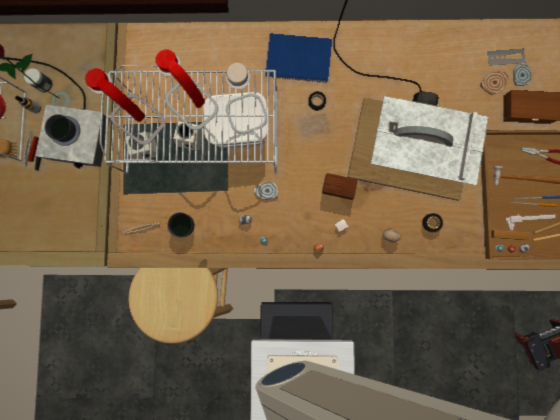

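View pics/scene0.png

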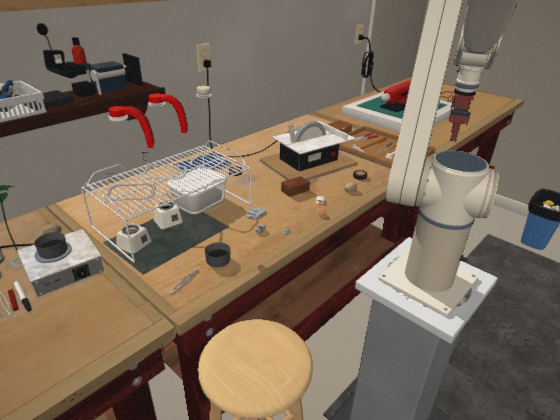

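```bash
python3 - <<'E'
import cv2,numpy as np
d=np.load('top0.npz');f=d['frame'][:,:,::-1]
c=cv2.resize(f[170:270,225:415],None,fx=4.2,fy=4.2,interpolation=cv2.INTER_CUBIC)
cv2.imwrite('pics/crop1.png',c)
T=d['cam_to_world'];z=d['range_z'].astype(float)
v,u=np.mgrid[:420,:560]
P=np.stack([(u-d['cx'])/d['fx']*z,(v-d['cy'])/d['fy']*z,z,np.ones_like(z)],-1)@T.T
P=P[...,:3];np.save('P.npy',P)
for n,(a,b) in dict(mid=(246,219),cab=(264,240),small=(319,249),white=(341,225),big=(391,235),rnd=(432,222),cup=(181,225),block=(340,186),coil=(266,190),ring=(317,100),slab=(314,124)).items():
    W=P[b-14:b+15,a-14:a+15]; m=(W[...,2]>6)&(z[b-14:b+15,a-14:a+15]>0)
    q=W[m]; print(n,P[b,a].round(),m.sum(), q.min(0).round(),q.max(0).round(),'bg',np.median(W[...,2]).round(1)) if m.sum() else print(n,P[b,a])
E
```

```text
mid [530. 177.  22.] 104 [496. 156.   6.] [576. 207.  28.] bg 0.6
cab [464. 120.   9.] 30 [430. 114.   6.] [477. 142.  13.] bg 0.1
small [437. -53.  18.] 84 [408. -95.   6.] [459. -16.  27.] bg 0.5
white [ 513. -124.   13.] 104 [ 475. -162.    6.] [548. -80.  19.] bg 0.7
big [ 481. -273.   39.] 191 [ 438. -301.    6.] [ 516. -238.   40.] bg 1.3
rnd [ 524. -414.   -1.] 243 [ 479. -444.    6.] [ 558. -368.   25.] bg 1.8
cup [511. 386.  13.] 535 [472. 345.   6.] [550. 423.  46.] bg 10.9
block [ 632. -117.   47.] 672 [ 595. -167.    6.] [684. -74.  49.] bg 40.7
coil [625. 115.   7.] 282 [583.  79.   6.] [668. 160.  15.] bg 2.5
ring [927. -51.   0.] 218 [887. -90.   6.] [972.  -8.  25.] bg 1.9
slab [844. -41.   4.] 10 [806. -80.   6.] [890.   2.   8.] bg 0.6
```

View pics/crop1.png

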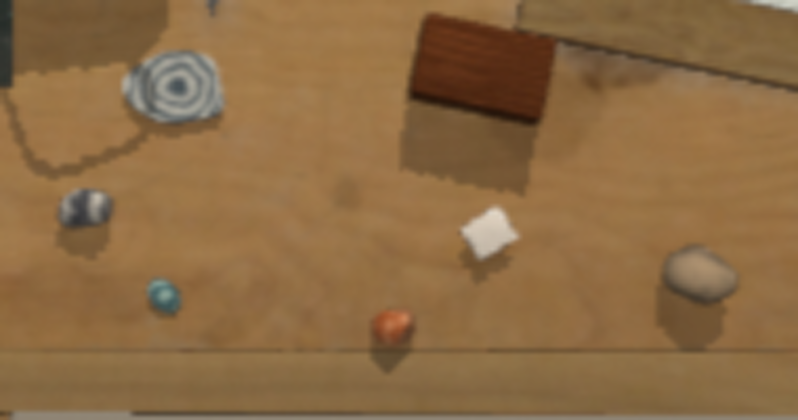

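```bash
python3 - <<'E'
import cv2,numpy as np
P=np.load('P.npy');z=np.load('top0.npz')['range_z']
h=P[...,2]
for n,(a,b) in dict(mid=(246,219),small=(319,248),big=(391,235)).items():
  for th in (5,8,11):
    m=np.zeros(h.shape,np.uint8);m[b-12:b+13,a-12:a+13]=((h>th)&(z>0))[b-12:b+13,a-12:a+13]
    k,l,s,c=cv2.connectedComponentsWithStats(m)
    j=l[b,a];q=P[l==j];print(n,th,s[j],c[j].round(1),'mean',q.mean(0).round(1),'mid',((q.min(0)+q.max(0))/2).round(1),'ext',np.ptp(q,axis=0).round(1),'max',q[:,2].max().round(1))
E
```

```text
mid 5 [239 214  13  10 101] [244.8 219.1] mean [530.  181.1  18. ] mid [532.5 181.   16.6] ext [30.  37.8 23.2] max 28.3
mid 8 [239 215  13   9  98] [244.6 219.2] mean [529.7 181.6  18.4] mid [530.6 181.   18.4] ext [26.1 37.8 19.8] max 28.3
mid 11 [239 215  12   9  95] [244.4 219.2] mean [529.6 182.2  18.7] mid [530.6 182.1  19.7] ext [26.1 35.5 17.1] max 28.3
small 5 [313 244  11   9  77] [318.  247.6] mean [441.1 -50.2  17.4] mid [439.8 -50.8  16.8] ext [25.1 32.  19.7] max 26.6
small 8 [313 244  11   9  74] [317.9 247.5] mean [441.4 -50.   17.9] mid [439.8 -50.7  17.7] ext [25.1 31.9 17.9] max 26.6
small 11 [313 244  10   9  71] [317.8 247.4] mean [441.5 -49.5  18.2] mid [439.8 -48.9  19.2] ext [25.1 28.3 14.8] max 26.6
big 5 [382 227  18  16 188] [390.8 235. ] mean [ 480.9 -275.4   28.4] mid [ 483.3 -276.7   22.7] ext [47.6 49.  35.4] max 40.5
big 8 [383 228  17  15 183] [390.9 235.1] mean [ 480.6 -275.5   29. ] mid [ 481.4 -276.7   25.9] ext [43.7 49.  29.2] max 40.5
big 11 [383 228  17  15 183] [390.9 235.1] mean [ 480.6 -275.5   29. ] mid [ 481.4 -276.7   25.9] ext [43.7 49.  29.2] max 40.5
```

>>> move_arm(
  deltas=[
    [15,-8,0,0,0,0],
    [28,-15,0,0,0,0],
    [28,-15,0,0,0,0],
    [28,-15,0,0,0,0],
    [28,-15,0,0,0,0],
  ],
  hand=1,
)

```text
t: 0.52
ee_pos: [325.5, -466.4, 219.8]
orientation: [-3.084, -0.581, 0.002]
ft_force: [-0.7, -0.4, 0.3]
width: 57.8
```

```bash
cat > h.py <<'E'
import sys,numpy as np
from workcell import ctrl
from scipy.spatial.transform import Rotation as R
S=dict(big=(481,-276,76),mid=(530.5,181.5,61),small=(440.5,-50,61))
o=ctrl.get_obs();Rm=R.from_rotvec(o['orientation'])
p=np.array(o['ee_pos']);t=np.array(S[sys.argv[1]],float)
if len(sys.argv)>2:t[2]=float(sys.argv[2])
print('t',o['t'],'p',p.round(1),'tool axes',Rm.as_matrix().round(3).tolist(),'w',o['width'],'F',np.round(o['ft_force'],1))
print('delta tool',Rm.inv().apply(t-p).round(1),'tilt fix',(Rm.inv()*R.from_rotvec([-3.083,-.596,0])).as_rotvec().round(4),'grasp',(p-18.7*Rm.as_matrix()[:,2]).round(1),'q',np.round(o['qpos'],2),'v',np.abs(o['qvel']).max().round(3))
E
python3 h.py big
```

```text
t 0.5167 p [ 325.5 -466.4  219.8] tool axes [[0.931, 0.364, -0.002], [0.364, -0.931, 0.003], [-0.001, -0.004, -1.0]] w 57.77923239643533 F [-0.7 -0.4  0.3]
delta tool [ 214.3 -120.2  144.1] tilt fix [-0.0021  0.0011 -0.0092] grasp [ 325.5 -466.5  238.5] q [-0.98  0.35  1.76 -0.    1.04  0.22] v 0.671
```

>>> move_arm(
  deltas=[
    [28,-16,8,0,0,0],
    [28,-16,8,0,0,0],
    [28,-16,8,0,0,0],
    [28,-16,8,0,0,0],
    [28,-16,8,0,0,0],
  ],
)

```text
t: 0.93
ee_pos: [431.7, -330.4, 179.8]
orientation: [-3.085, -0.58, -0.0]
ft_force: [0.1, -0.7, -0.8]
width: 24.2
```

```bash
python3 h.py big
```

```text
t 0.9333 p [ 431.7 -330.4  179.8] tool axes [[0.932, 0.363, -0.0], [0.363, -0.932, 0.002], [0.001, -0.002, -1.0]] w 24.184954993337776 F [ 0.1 -0.7 -0.8]
delta tool [ 65.6 -32.5 103.9] tilt fix [-0.0009 -0.0003 -0.0101] grasp [ 431.7 -330.4  198.5] q [-0.68  0.36  1.84  0.    0.94  0.52] v 0.762
```

>>> move_arm(
  deltas=[
    [22,-12,10,0,0,0],
    [20,-10,10,0,0,0],
    [14,-6,10,0,0,0],
    [5,-2,8,0,0,0],
    [0,0,0,0,0,0],
  ],
)

```text
t: 1.35
ee_pos: [481.3, -266.7, 138.3]
orientation: [-3.078, -0.592, 0.003]
ft_force: [0.2, 1.2, 0.1]
width: 0.5
```

```bash
python3 h.py big; python3 - <<'E'
from workcell import eyes
import cv2
d=eyes.get_image('wrist');cv2.imwrite('pics/w1.png',d['frame'][:,:,::-1])
E
```

```text
t 1.35 p [ 481.3 -266.7  138.3] tool axes [[0.929, 0.371, -0.003], [0.371, -0.929, 0.006], [-0.001, -0.007, -1.0]] w 0.5068285294756322 F [0.2 1.2 0.1]
delta tool [-3.7  8.9 62.3] tilt fix [-0.0055  0.0009 -0.0019] grasp [ 481.4 -266.8  157. ] q [-0.53  0.43  1.85  0.    0.86  0.66] v 0.023
```

View pics/w1.png

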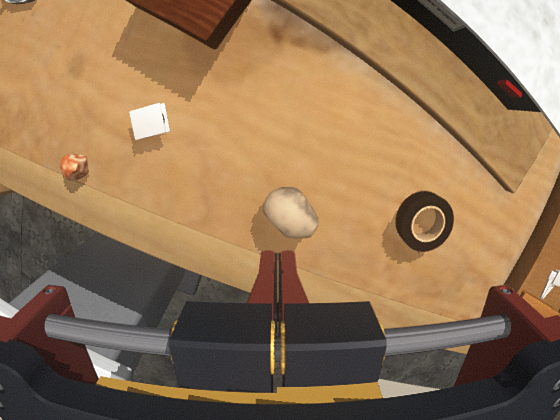

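The wrist picture shows the shut fingertips near (277,255), with the big beige stone just ahead at (291,212). The loupe is at (149,121), the rust stone at (75,166) and the tape at (425,222). I'll check the stone positions from this camera.

```bash
python3 - <<'E'
from workcell import eyes
import numpy as np
d=eyes.get_image('wrist');T=d['cam_to_world']
for n,u,v,h in (('big',291,212,20),('small',75,165,12)):
    a=np.array([(u-d['cx'])/d['fx'],(v-d['cy'])/d['fy']]);r=np.hypot(*a)
    ray=np.r_[a/r*np.sin(r),np.cos(r)]; w=T[:3,:3]@ray;c=T[:3,3]
    print(n,(c+w*(h-c[2])/w[2]).round(1))
E
```

```text
big [ 480.9 -278.5   20. ]
small [443.7 -55.1  12. ]
```

>>> move_arm(
  deltas=[
    [-2,5,15,0,0,0],
    [-1,3,17,0,0,0],
    [0,0,15,0,0,0],
    [0,0,10,0,0,0],
    [0,0,0,0,0,0],
  ],
)

```text
t: 1.87
ee_pos: [480.6, -282.5, 84.8]
orientation: [3.087, 0.583, 0.006]
ft_force: [0.1, 0.4, 0.1]
width: 0.5
```

```bash
python3 h.py big
```

```text
t 1.8667 p [ 480.6 -282.5   84.8] tool axes [[0.931, 0.365, 0.004], [0.365, -0.931, 0.001], [0.004, 0.001, -1.0]] w 0.5230335060010448 F [0.1 0.4 0.1]
delta tool [ 2.7 -5.9  8.8] tilt fix [ 0.0023 -0.0037 -0.0088] grasp [ 480.5 -282.5  103.5] q [-0.55  0.52  1.87  0.    0.75  0.64] v 0.023
```

>>> move_arm(
  deltas=[
    [2,-4,4,0,0,0],
    [0,0,0,0,0,0],
    [0,0,0,0,0,0],
    [0,0,0,0,0,0],
    [0,0,0,0,0,0],
  ],
)

```text
t: 2.28
ee_pos: [481.2, -279.7, 83.1]
orientation: [3.086, 0.578, 0.01]
ft_force: [-0.6, -0.5, -0.5]
width: 0.4
```

>>> move_arm(
  deltas=[
    [0,0,0,0,0,0],
    [0,0,0,0,0,0],
    [0,0,0,0,0,0],
    [0,0,0,0,0,0],
    [0,0,0,0,0,0],
  ],
)

```text
t: 2.7
ee_pos: [482.2, -280.0, 84.6]
orientation: [3.084, 0.579, 0.013]
ft_force: [0.0, 0.0, 1.0]
width: 0.6
```

>>> move_arm(
  deltas=[
    [0,0,0,0,0,0],
    [0,0,0,0,0,0],
    [0,0,0,0,0,0],
    [0,0,0,0,0,0],
    [0,0,0,0,0,0],
  ],
)

```text
t: 3.12
ee_pos: [482.2, -279.9, 84.5]
orientation: [3.084, 0.579, 0.013]
ft_force: [1.5, 1.2, 0.6]
width: 0.4
```

>>> move_arm(
  deltas=[
    [0,0,0,0,0,0],
    [0,0,0,0,0,0],
    [0,0,0,0,0,0],
    [0,0,0,0,0,0],
    [0,0,0,0,0,0],
  ],
)

```text
t: 3.53
ee_pos: [482.1, -279.8, 84.4]
orientation: [3.084, 0.579, 0.012]
ft_force: [0.5, -0.3, 0.6]
width: 0.5
```

```bash
python3 h.py mid 110
```

```text
t 3.5333 p [ 482.1 -279.8   84.4] tool axes [[0.932, 0.363, 0.008], [0.363, -0.932, -0.002], [0.007, 0.005, -1.0]] w 0.4717329458367073 F [ 0.5 -0.3  0.6]
delta tool [ 212.7 -412.2  -26.1] tilt fix [ 0.0065 -0.0067 -0.0106] grasp [ 482.  -279.8  103.1] q [-0.55  0.52  1.87  0.    0.74  0.65] v 0.001
```

>>> move_arm(
  deltas=[
    [0,0,-20,0,0,0],
    [8,-15,-20,0,0,0],
    [15,-29,-15,0,0,0],
    [15,-29,0,0,0,0],
    [15,-29,0,0,0,0],
  ],
)

```text
t: 3.95
ee_pos: [494.6, -167.3, 141.2]
orientation: [3.086, 0.566, 0.014]
ft_force: [-0.0, 0.2, -0.6]
width: 0.5
```

>>> move_arm(
  deltas=[
    [15,-29,0,0,0,0],
    [15,-29,0,0,0,0],
    [15,-29,0,0,0,0],
    [15,-29,0,0,0,0],
    [15,-29,0,0,0,0],
  ],
)

```text
t: 4.37
ee_pos: [514.1, 1.7, 142.8]
orientation: [3.085, 0.562, 0.02]
ft_force: [0.1, -0.2, 0.1]
width: 0.6
```

```bash
python3 h.py mid
```

```text
t 4.3667 p [514.1   1.7 142.8] tool axes [[0.936, 0.352, 0.013], [0.352, -0.936, -0.003], [0.011, 0.008, -1.0]] w 0.6455675547589778 F [ 0.1 -0.2  0.1]
delta tool [  77.8 -163.1   81.4] tilt fix [ 0.0095 -0.011  -0.0217] grasp [513.8   1.8 161.5] q [-0.02  0.37  1.94 -0.    0.82  1.2 ] v 0.811
```

>>> move_arm(
  deltas=[
    [14,-29,0,0.002,-0.002,-0.005],
    [14,-29,0,0.002,-0.002,-0.005],
    [14,-29,5,0.002,-0.002,-0.005],
    [13,-27,10,0.002,-0.002,-0.005],
    [8,-17,10,0,0,0],
  ],
)

```text
t: 4.78
ee_pos: [527.5, 156.9, 119.9]
orientation: [-3.083, -0.598, -0.015]
ft_force: [0.7, -0.4, -0.0]
width: 0.5
```

>>> move_arm(
  deltas=[
    [4,-8,10,0,0,0],
    [0,0,8,0,0,0],
    [0,0,4,0,0,0],
    [0,0,0,0,0,0],
  ],
)

```text
t: 5.12
ee_pos: [527.3, 168.9, 94.6]
orientation: [-3.081, -0.606, -0.012]
ft_force: [-0.0, 0.3, 0.3]
width: 0.7
```

```bash
python3 h.py mid; python3 - <<'E'
from workcell import eyes
import cv2
d=eyes.get_image('wrist');cv2.imwrite('pics/w2.png',d['frame'][:,:,::-1])
E
```

```text
t 5.1167 p [527.3 168.9  94.6] tool axes [[0.925, 0.379, 0.007], [0.379, -0.925, 0.002], [0.008, 0.0, -1.0]] w 0.7259700992500239 F [-0.   0.3  0.3]
delta tool [  7.5 -10.4  33.6] tilt fix [ 0.0019 -0.0072  0.0066] grasp [527.1 168.9 113.3] q [0.29 0.5  1.87 0.   0.76 1.47] v 0.013
```

View pics/w2.png

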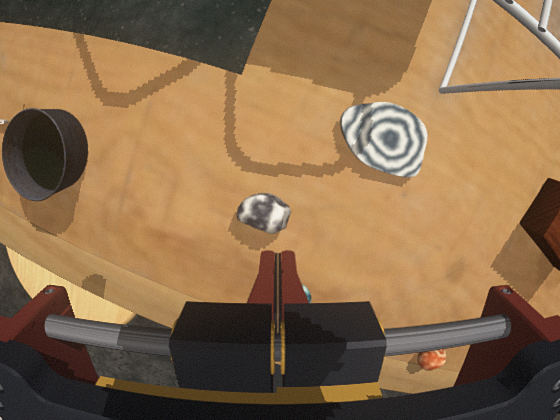

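The mottled grey stone is at (264,213), ahead of the shut tips at (277,255). The slab is at (385,138) and the cup at (45,153), both clear.

```bash
python3 - <<'E'
from workcell import eyes
import numpy as np
d=eyes.get_image('wrist');T=d['cam_to_world']
for n,u,v,h in (('mid',264.5,213,12),('small',432,359,12)):
    a=np.array([(u-d['cx'])/d['fx'],(v-d['cy'])/d['fy']]);r=np.hypot(*a)
    ray=np.r_[a/r*np.sin(r),np.cos(r)]; w=T[:3,:3]@ray;c=T[:3,3]
    print(n,(c+w*(h-c[2])/w[2]).round(1))
E
```

```text
mid [529.4 181.6  12. ]
small [441.3 -49.9  12. ]
```

>>> move_arm(
  deltas=[
    [4,-6,8,0,0,0],
    [2,-3,8,0,0,0],
    [0,0,6,0,0,0],
    [0,0,3,0,0,0],
    [0,0,0,0,0,0],
  ],
)

```text
t: 5.63
ee_pos: [531.8, 177.5, 69.4]
orientation: [-3.083, -0.597, -0.017]
ft_force: [-0.5, -0.9, -0.1]
width: 0.1
```

```bash
python3 h.py mid
```

```text
t 5.6333 p [531.8 177.5  69.4] tool axes [[0.928, 0.373, 0.011], [0.373, -0.928, 0.003], [0.011, 0.001, -1.0]] w 0.1315743002711148 F [-0.5 -0.9 -0.1]
delta tool [ 0.2 -4.3  8.4] tilt fix [ 0.0024 -0.0107  0.0007] grasp [531.6 177.4  88.1] q [ 0.3   0.55  1.87 -0.    0.71  1.49] v 0.007
```

Both cameras agree, and the grasp point is 4 mm off at a height of 88 mm. I'll nudge it and dwell.

>>> move_arm(
  deltas=[
    [0,-3,3,0,0,0],
    [0,0,0,0,0,0],
    [0,0,0,0,0,0],
    [0,0,0,0,0,0],
    [0,0,0,0,0,0],
  ],
)

```text
t: 6.05
ee_pos: [530.4, 180.3, 65.8]
orientation: [-3.083, -0.597, -0.016]
ft_force: [1.2, 0.2, 0.3]
width: 0.5
```

>>> move_arm(
  deltas=[
    [0,0,0,0,0,0],
    [0,0,0,0,0,0],
    [0,0,0,0,0,0],
    [0,0,0,0,0,0],
    [0,0,0,0,0,0],
  ],
)

```text
t: 6.47
ee_pos: [530.9, 180.5, 66.6]
orientation: [-3.083, -0.597, -0.018]
ft_force: [0.4, 1.0, 0.3]
width: 0.5
```

>>> move_arm(
  deltas=[
    [0,0,0,0,0,0],
    [0,0,0,0,0,0],
    [0,0,0,0,0,0],
    [0,0,0,0,0,0],
    [0,0,0,0,0,0],
  ],
)

```text
t: 6.88
ee_pos: [531.0, 180.4, 66.7]
orientation: [-3.083, -0.597, -0.019]
ft_force: [-0.3, 0.5, 0.4]
width: 0.1
```

>>> move_arm(
  deltas=[
    [0,0,0,0,0,0],
    [0,0,0,0,0,0],
    [0,0,0,0,0,0],
    [0,0,0,0,0,0],
    [0,0,0,0,0,0],
  ],
)

```text
t: 7.3
ee_pos: [530.9, 180.4, 66.7]
orientation: [-3.083, -0.597, -0.019]
ft_force: [0.7, -0.2, -1.3]
width: 0.3
```

```bash
python3 h.py small
```

```text
t 7.3 p [530.9 180.4  66.7] tool axes [[0.928, 0.373, 0.011], [0.373, -0.928, 0.003], [0.012, 0.001, -1.0]] w 0.3127507442557664 F [ 0.7 -0.2 -1.3]
delta tool [-170.   180.     3.8] tilt fix [ 0.0025 -0.0115  0.0006] grasp [530.7 180.4  85.4] q [ 0.31  0.55  1.87 -0.    0.71  1.49] v 0.002
```

>>> move_arm(
  deltas=[
    [0,0,-20,0,0,0],
    [-10,11,-20,0,-0.003,0],
    [-20,21,-10,0,-0.003,0],
    [-20,21,0,0,-0.003,0],
    [-20,21,0,0,0,0],
  ],
)

```text
t: 7.72
ee_pos: [494.6, 86.9, 118.1]
orientation: [3.082, 0.607, 0.009]
ft_force: [1.4, -1.3, 0.0]
width: 0.4
```

>>> move_arm(
  deltas=[
    [-20,21,0,0,0,0],
    [-20,21,0,0,0,0],
    [-20,21,0,0,0,0],
    [-15,16,0,0,0,0],
    [-8,8,0,0,0,0],
  ],
)

```text
t: 8.13
ee_pos: [447.7, -31.4, 119.0]
orientation: [3.081, 0.608, 0.012]
ft_force: [0.2, 0.5, 0.6]
width: 0.3
```

>>> move_arm(
  deltas=[
    [0,0,0,0,0,0],
    [0,0,0,0,0,0],
  ],
)

```text
t: 8.3
ee_pos: [446.6, -33.4, 119.2]
orientation: [3.082, 0.601, 0.012]
ft_force: [1.1, 0.1, -0.2]
width: 0.4
```

```bash
python3 h.py small
```

```text
t 8.3 p [446.6 -33.4 119.2] tool axes [[0.927, 0.376, 0.008], [0.376, -0.927, 0.0], [0.007, 0.003, -1.0]] w 0.38131501372578874 F [ 1.1  0.1 -0.2]
delta tool [-12.3  12.9  58.2] tilt fix [ 0.0042 -0.0069  0.0032] grasp [446.5 -33.4 137.9] q [-0.1   0.33  2.09  0.    0.71  1.08] v 0.019
```

>>> move_arm(
  deltas=[
    [-5,6,10,0,0,0],
    [-5,5,15,0,0,0],
    [-1,1,12,0,0,0],
    [0,0,8,0,0,0],
    [0,0,0,0,0,0],
  ],
)

```text
t: 8.72
ee_pos: [445.4, -46.3, 73.8]
orientation: [3.08, 0.605, 0.021]
ft_force: [0.1, 0.1, 0.4]
width: 0.7
```

```bash
python3 h.py small
```

```text
t 8.7167 p [445.4 -46.3  73.8] tool axes [[0.926, 0.378, 0.014], [0.378, -0.926, 0.0], [0.013, 0.005, -1.0]] w 0.7028036260146506 F [0.1 0.1 0.4]
delta tool [-6.1  1.6 12.7] tilt fix [ 0.0066 -0.0123  0.0058] grasp [445.1 -46.3  92.5] q [-0.13  0.42  2.11  0.    0.59  1.05] v 0.016
```

>>> move_arm(
  deltas=[
    [-4,1,5,0,-0.006,0],
    [-1,1,2,0,-0.004,0],
    [0,0,0,0,0,0],
    [0,0,0,0,0,0],
    [0,0,0,0,0,0],
  ],
)

```text
t: 9.13
ee_pos: [442.8, -48.5, 66.8]
orientation: [3.077, 0.609, 0.005]
ft_force: [-0.2, 0.4, -0.5]
width: 0.6
```

>>> move_arm(
  deltas=[
    [0,0,0,0,0,0],
    [0,0,0,0,0,0],
    [0,0,0,0,0,0],
    [0,0,0,0,0,0],
    [0,0,0,0,0,0],
  ],
)

```text
t: 9.55
ee_pos: [443.7, -48.6, 68.0]
orientation: [3.076, 0.608, 0.009]
ft_force: [-0.8, -0.3, 0.2]
width: 0.3
```

>>> move_arm(
  deltas=[
    [0,0,0,0,0,0],
    [0,0,0,0,0,0],
    [0,0,0,0,0,0],
    [0,0,0,0,0,0],
    [0,0,0,0,0,0],
  ],
)

```text
t: 9.97
ee_pos: [443.7, -48.7, 68.1]
orientation: [3.076, 0.608, 0.009]
ft_force: [0.7, 0.5, -0.3]
width: 0.3
```

>>> move_arm(
  deltas=[
    [0,0,0,0,0,0],
    [0,0,0,0,0,0],
    [0,0,0,0,0,0],
    [0,0,0,0,0,0],
    [0,0,0,0,0,0],
  ],
)

```text
t: 10.38
ee_pos: [443.6, -48.7, 68.0]
orientation: [3.076, 0.608, 0.009]
ft_force: [-0.0, -0.5, 0.3]
width: 0.3
```

```bash
python3 h.py small; python3 - <<'E'
from workcell import eyes
import cv2
d=eyes.get_image('wrist');cv2.imwrite('pics/w3.png',d['frame'][:,:,::-1])
E
```

```text
t 10.3833 p [443.6 -48.7  68. ] tool axes [[0.925, 0.38, 0.007], [0.38, -0.925, -0.004], [0.005, 0.007, -1.0]] w 0.2572347438149762 F [-0.  -0.5  0.3]
delta tool [-3.4 -0.   7. ] tilt fix [ 0.0082 -0.0043  0.0083] grasp [443.5 -48.6  86.7] q [-0.13  0.43  2.11 -0.01  0.59  1.05] v 0.001
```

View pics/w3.png

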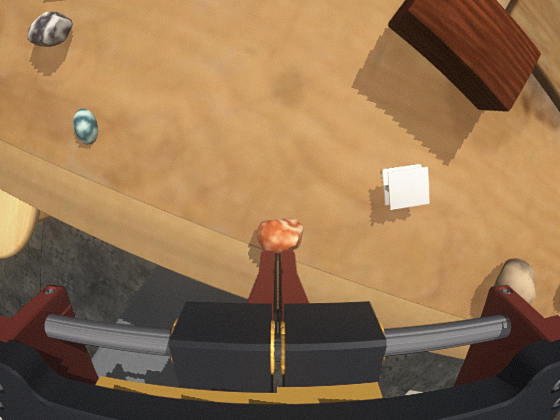

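The rust stone shows at (280,236), directly below and beyond the tips. Before handing in I'll check its position and whether anything moved.

```bash
python3 - <<'E'
from workcell import eyes,ctrl
import numpy as np,cv2
d=eyes.get_image('wrist');T=d['cam_to_world']
u,v,h=280,235,11
a=np.array([(u-d['cx'])/d['fx'],(v-d['cy'])/d['fy']]);r=np.hypot(*a)
ray=np.r_[a/r*np.sin(r),np.cos(r)]; w=T[:3,:3]@ray;c=T[:3,3]
print((c+w*(h-c[2])/w[2]).round(1))
t=eyes.get_image('top');o=np.load('top0.npz')['frame'].astype(int)
for n,(a,b) in dict(mid=(246,219),cab=(264,240),white=(341,225),big=(391,235),tape=(432,222),cup=(181,225),block=(340,186),slab=(266,190),tw=(142,229)).items():
    s=np.s_[b-12:b+13,a-12:a+13];print(n,np.abs(t['frame'][s].astype(int)-o[s]).mean().round(1),end=' ')
cv2.imwrite('pics/top2.png',t['frame'][:,:,::-1])
E
```

```text
[442.2 -50.5  11. ]
mid 5.9 cab 5.9 white 39.4 big 5.7 tape 4.4 cup 2.4 block 3.4 slab 6.4 tw 5.9
```

View pics/top2.png

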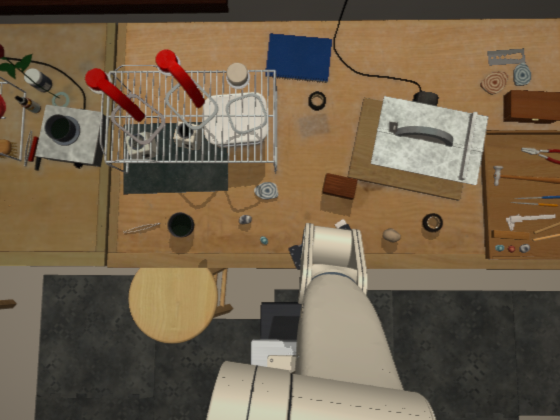

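The arm stands over the rust stone and covers most of the loupe at (341,225), which explains that patch's change. Everything else in view looks as it did at the start. Handing in.

```bash
python3 -c "
from workcell import ctrl
print(ctrl.close_job())"
```

```text
the job is handed in; nothing more can be done
None
```

I pointed with the shut fingers at the big stone, then the middle one, then the smallest. Each dwell lasted about 1.3–1.6 s, and the job was handed in after about 10.5 s with the fingertips still over the smallest stone.

| Stone | Grasp point off its centre sideways | Grasp point above bench |
|---|---|---|
| Big | about 4 mm | 103 mm |
| Middle | about 1 mm | 85 mm |
| Smallest (final pose) | 2–3 mm | 87 mm |

- **Stone positions:** The top and wrist cameras agreed within about 3 mm. The exception was one early, oblique wrist reading of the smallest stone, which was about 6 mm off; two later wrist readings agreed with the top camera.
- **Contact:** Readings of force on the tool stayed within about 1.5 N at the end of each move, which looks like sensor noise. That is above the 0.5 N contact limit, so they can't rule out a light touch. The fingertips stayed well above everything on the bench.
- **Nothing moved:** In the final top picture every visible stone and bystander looked as at the start. The arm hid the smallest stone and most of the loupe, but the wrist camera still placed the stone where it was before. The loupe showed intact in the wrist picture, but I did not measure its position.

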